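# Shut the slide spinner and hold its speed paddle at half travel

### The arm

A 6-joint arm with a two-finger parallel gripper is mounted at the origin on a cart in front of the work surface, level with it; the furniture and walls round the work are solid. World frame = base frame: x ahead of the robot, y to its left, z up, the work surface at z = 0. Lengths are in mm, angles in rad, forces in N, time in s.
With the tool pointing down it reaches from about 350 to 775 mm from the base axis. Payload 7.3 kg.
Tool frame: the origin (TCP) lies between the finger pads; the fingertips stand 25 mm ahead of it and the grasp point (between the pads) lies 6 mm ahead of it; z points along the fingers, y is the line along which they close (so a half turn about z gives the same grasp; the last joint's range is limited). The gripper opens to 92 mm and grips with 3 to 60 N. Pads are 19 mm wide; open, the fingers measure 130 mm over their backs; the gripper's body (75 mm by 190 mm) begins 47 mm behind the grasp point.
Start: joints at [1.099, 0.342, 1.524, -0, 1.275, -0.146], TCP at [168.02, 497.405, 251.741] pointing down, gripper open.
Joint ranges: [-2.53, 2.53], [-0.77, 2.02], [0.04, 2.7], [-1, 4.14], [0.28, 2.66], [-3.11, 3.11]. Speed limits (rad/s): [2.57, 2.57, 3.14, 3.14, 3.14, 3.14].

### API

Orientations are given as [roll, pitch, yaw] about the fixed x, y, z axes, in that order (R = Rz(yaw) Ry(pitch) Rx(roll)).
In Python, from plant import bot gives the robot as it stands.
- The arm moves only by the tool play_rows, never from a script. Its argument "commands" is a list of rows, each an object of numbers: "x", "y", "z": the shift along the tool's x, y, z in m; "twist": the turn about the tool's z in degrees. In form: [{"x": .., "y": .., "z": .., "twist": ..}, ...]. A call has exactly 8 rows; each row is the pose to reach, as a shift and turn from the pose commanded when the call began, along the tool's axes at that moment; what a row does not reach only later rows make up. A row lasts 1/10 s, in which the tool goes at most 50 mm and 8.59 degrees, less where a joint would pass 70% of its speed; a pose out of reach is approached as far as the arm can. A call with a gripper value outside its range is refused whole. "jaw" is the closure, from 0 (fully open) to 1 (shut), set as the call begins (left out, the last holds). The fingers move at their own pace and stop on an object; the grip force is fixed at half the most. Time passes only in rows, so rows that repeat a pose let the fingers close, or fill a call up. It gives the time, the measured TCP pose, the force, the opening and the grip force at its end, in the units of the state.
- bot.get_obs(): the state, without advancing time (a new reading comes with each control period).
- bot.capture(name): name is "scene" or "top" or "wrist"; returns a dict with "pixels" (400x640x3 uint8, red, green, blue), "fx", "fy", "cx", "cy" (pixels), "eye" and "rotation" of the camera in the world. Camera axes: x right, y down, z forward; pixel columns grow to the right and rows downward; lengths in mm; the calibration is good to about 2 mm. The wrist camera is an equidistant fisheye: a pixel r from the principal point sees the ray r / f radians off the axis. A picture is of the moment at which its call begins. There is no depth.
- bot.close_job(): hands the job in; it is judged then, once.
The state is a dict: "time": time; "joint_positions": joint angles; "dq": joint speeds; "tau": joint torques, N m; "tool_pos": TCP position; "tcp_rot": TCP orientation; "contact_force": force on the tool from outside, world axes, zero at the start; "moment": the same for the moment, N m; "grip_width": finger opening in mm; "finger_force": force on a finger pad.
Only numpy, scipy, OpenCV 4.12 (cv2) and the standard library are available. Lean on these libraries where they do the work, as an engineer would, in place of code of your own. Each camera call takes 0.05 s, during which the arm holds its last target. There are 200 camera calls.

### The job

Lower the open lid of the slide spinner gently until it is fully shut, without letting it slam. Only then press the spring-loaded paddle of the hand control about half way down (its top level with the side cheeks), never to its bottom stop, and finish while still holding it there with the fingers. Leave the other things on the desk where they are.

Things in the scene. Friction and masses are not known exactly. Their poses are not given: they have to be found in the camera images.
- spinner: White bench slide spinner, fixed to the desk: housing 170 (x) x 150 (y) x 85 mm high with a round steel well holding a rotor. Origin at the centre of its underside; own -x is the front, z up. The lid is hinged along own y at the rear. It stands turned by up to about 0.42 rad.
- lid_hinge (a point): Point on the lid's hinge axis, middle of the spinner's rear rim: 84 mm behind the spinner's origin (own +x), 88 mm up. It does not move; its axes are the spinner's.
- lid (a joint): Lid angle in rad: 0 = fully shut, lying level on the housing; grows as the front edge rises, at most 1.5 (almost upright); it starts between 0.95 and 1.35. A stiff friction hinge: the lid stays at any angle and needs about 1 to 2 N at its front edge to move. The lid is a 150 mm wide, 12 mm thick plate, an opaque frame round a clear window.
- lid_push (a point): Point on the lid's outer (upper) face, in the middle of its 34 mm deep opaque front strip: 148 mm from the hinge axis along the lid, 12 mm off its underside, whose plane passes through the axis; 100 mm over the desk when shut. Turns with the lid; z = outward normal, -x to the lip. The plate ends 165 mm from the axis, a grey lip (60 mm wide, 10 mm thick) at 185 mm.
- control: Grey hand control, fixed to the desk beside the spinner, left or right, nearer or farther: base 150 (x) x 84 (y) mm, 20 mm high, with two steel cheeks (7 mm thick, 65 mm clear between them) on the left and right of a paddle. Origin at the centre of its underside; own -x is the front, z up; turned by up to about 0.3 rad.
- paddle (a joint): Angle in rad by which the paddle is pressed: 0 = released (front end raised by 0.32 rad), 0.16 = half travel (paddle parallel to the sloping top edges of the cheeks and about level with them), 0.32 = bottom stop (paddle level). A return spring pushes back with about 2 N at the pad when released, 5 N at half travel and 8 N at the bottom.
- paddle_pad (a point): Centre of the top of the ribbed rubber pad (36 x 44 mm) near the paddle's front end, 86 mm from the paddle's hinge and 6 mm above its middle plane. About 65 mm over the desk when released, 52 mm at half travel, 38 mm at the bottom. The paddle (50 mm wide, 8 mm thick) is hinged along the control's own y, 50 mm behind the control's origin (own +x) and 32 mm up, and runs 106 mm forward from there.
- stain_jar: Bystander: square glass staining jar with lid, 62 x 62 x 104 mm, beside the spinner. Origin at the centre of its underside.
- petri: Bystander: round petri dish, 68 mm wide, 12 mm high. Origin at the centre of its underside.
- cassettes: Bystander: banded stack of tissue cassettes, 33 x 45 x 34 mm. Origin at the centre of its underside.
- timer: Bystander: bench timer with a round knob on top, 62 x 62 x 39 mm. Origin at the centre of its underside.
There are look-alikes about, which are no part of the job. Leave any blue look-alike of the control alone.

How it is judged (in metres and radians):
On the way, in this order (a step that is already met when the one before it is completed fails the run):
1. the lid is shut while the paddle is still released (value of joint each of lid, paddle below 0.05 rad), for 0.2 s.
2. with the lid shut, the paddle is held about half way down (value of joint lid below 0.05 rad and value of joint paddle between 0.1 and 0.22 rad and contact force between the fingers and control above 1 N), for 0.5 s.
At the end, for the whole second after the job is handed in: The lid is shut (within 0.05 rad of its stop) and the fingers still hold the paddle at half travel (0.10 to 0.22 of its 0.32 rad) with more than 1 N; the jar, dish, cassettes and timer are within 30 mm of where they stood (all of step 2 and distance of each of stain_jar, petri, cassettes, timer from where it was at the start of the episode below 0.03 m); the arm keeps its last pose, push and grip.
It fails at once if the lid slams: it turns faster than 1.2 rad/s in the last 0.2 rad before its stop (value of joint lid below 0.2 rad and velocity of joint lid below -1.2 rad/s).
It fails at once if the paddle is pressed while the lid is open (value of joint lid above 0.15 rad and value of joint paddle above 0.08 rad).
It fails at once if the paddle is pressed to its bottom stop (beyond 0.30 rad) (value of joint paddle above 0.3 rad).
It fails at once if a bystander is pushed 30 mm or more from its place or tipped over (distance of any of stain_jar, petri, cassettes, timer from where it was at the start of the episode above 0.03 m or angle between any of stain_jar, petri, cassettes, timer's own z axis and vertical above 0.5 rad).
It also fails if it takes over 48 s, if anything falls off the work surface, if the arm or the gripper's body presses on something with over 40 N, if the wrist force passes 120 N, or if a joint passes its speed limit or range.

## Working session

There is one attempt and no reset: what is moved stays moved. The work goes in short steps, Python scripts to look and compute and a tool call to move; the robot and the scene stay as the last step left them, time stands still between calls to the robot, and variables do not carry over. Pictures are saved under pics/ and viewed, at most 10 in all, crops included, and the job is handed in when it is done.

Besides the shell and the picture viewer there is one more tool, called as name([rows], argument=value, ...), one row to a line, values as JSON. play_rows: Moves the arm, as the interface text tells. Its arguments: {"type":"object","properties":{"commands":{"type":"array"},"jaw":{"type":"number"}},"required":["commands"]}

```bash
mkdir -p pics
cat > h.py <<'E'
from plant import bot
import numpy as np, cv2
def save(n,f):
    d=bot.capture(n); cv2.imwrite(f,d["pixels"][:,:,::-1]); 
    import pickle; pickle.dump(d,open(f+'.pkl','wb')); return d
def ray(d,u,v):
    r=np.array([(u-d["cx"])/d["fx"],(v-d["cy"])/d["fy"],1.]); return np.array(d["rotation"])@r
def onplane(d,u,v,z):
    r=ray(d,u,v); e=np.array(d["eye"]); return e+r*(z-e[2])/r[2]
def proj(d,p):
    c=np.array(d["rotation"]).T@(np.array(p)-np.array(d["eye"])); return d["fx"]*c[0]/c[2]+d["cx"],d["fy"]*c[1]/c[2]+d["cy"]
E
python3 - <<'E'
from h import *
for n in("scene","top"):
    d=save(n,f"pics/{n}0.png"); print(n,d["eye"],np.round(d["rotation"],3).tolist(),d["fx"],d["cx"],d["cy"])
o=bot.get_obs(); print(o)
E
```

```text
scene [ 162.7268757  -899.11544682  720.86332433] [-2.106, 0.001, -0.361] 411.93109842967357 319.9782971338415 200.48310979597662
top [ 286.83667693   72.67923778 1437.45216404] [-2.95, 0.001, -1.569] 471.7109940558709 316.2323723289693 207.92442147866757
{'time': 0.1, 'joint_positions': array([ 1.09900680e+00,  3.42604212e-01,  1.52490462e+00, -1.56180131e-05,
        1.27540629e+00, -1.46015228e-01]), 'dq': array([ 1.05077723e-04, -2.33316478e-03, -2.27808360e-03,  1.02982514e-03,
        9.29652336e-05, -9.22309826e-04]), 'tau': array([ 2.34999818e-03, -4.32007349e+01, -2.44693458e+01,  7.21004116e-02,
        5.25158504e-02, -7.90474382e-05]), 'tool_pos': array([167.8633953 , 497.09667218, 251.14567831]), 'tcp_rot': array([-3.14028209e+00, -1.77637676e-04,  2.81582279e+00]), 'contact_force': array([-0.71135411,  0.3184644 ,  0.64276989]), 'moment': array([-0.03673227,  0.02009583, -0.0387185 ]), 'finger_force': 0.0, 'grip_width': 92.05088832298274}
```

View pics/scene0.png

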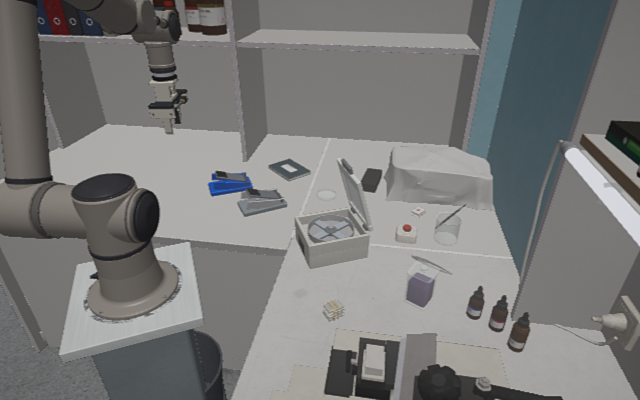

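View pics/top0.png

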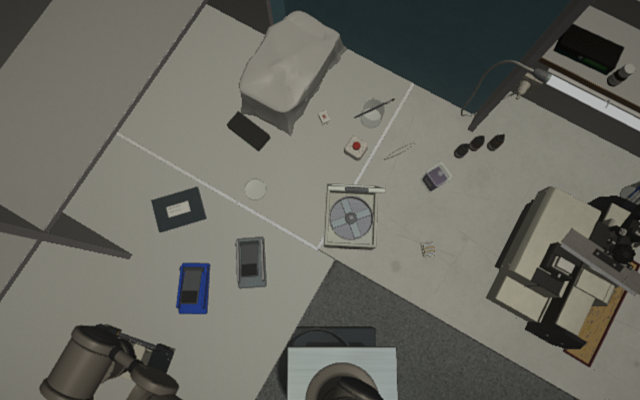

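Scene: the grey control is at scene (262,201) and top (251,262), and its blue look-alike is at top (194,288). The spinner is at top (351,216) with its lid open. Bystanders in the top view: petri (255,188), timer (356,147), jar (437,176), cassettes (428,250). The grey one with steel cheeks fits the description; next I confirm it in an enlarged crop.

```bash
cat >> h.py <<'E'
from scipy.spatial.transform import Rotation as Ro
import pickle
def load(f):
    d=pickle.load(open(f+'.pkl','rb')); d["rotation"]=Ro.from_euler('xyz',d["rotation"]).as_matrix(); return d
E
python3 - <<'E'
from h import *
t=load("pics/top0.png"); s=load("pics/scene0.png")
a=cv2.resize(t["pixels"][170:300,225:395],None,fx=4.5,fy=4.5,interpolation=cv2.INTER_CUBIC)[:,:,::-1]
cv2.imwrite("pics/c1.png",a)
b=cv2.resize(s["pixels"][150:270,230:380],None,fx=5,fy=5,interpolation=cv2.INTER_CUBIC)[:,:,::-1]
cv2.imwrite("pics/c2.png",b)
for u,v in((351,216),(251,262)): print(onplane(t,u,v,85).round())
print(proj(t,[0,0,0]))
E
```

```text
[526. -27.  85.]
[392. 260.  85.]
(np.float64(341.6807912062073), np.float64(401.17918530485196))
```

View pics/c1.png

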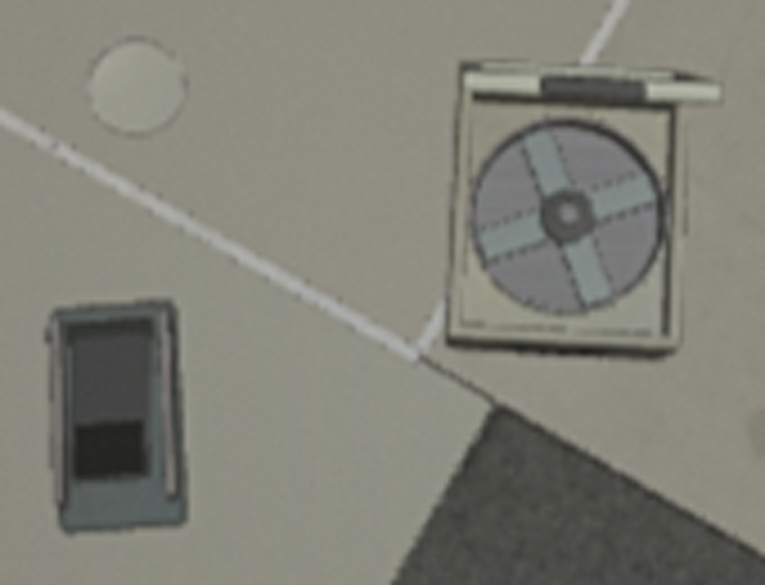

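View pics/c2.png

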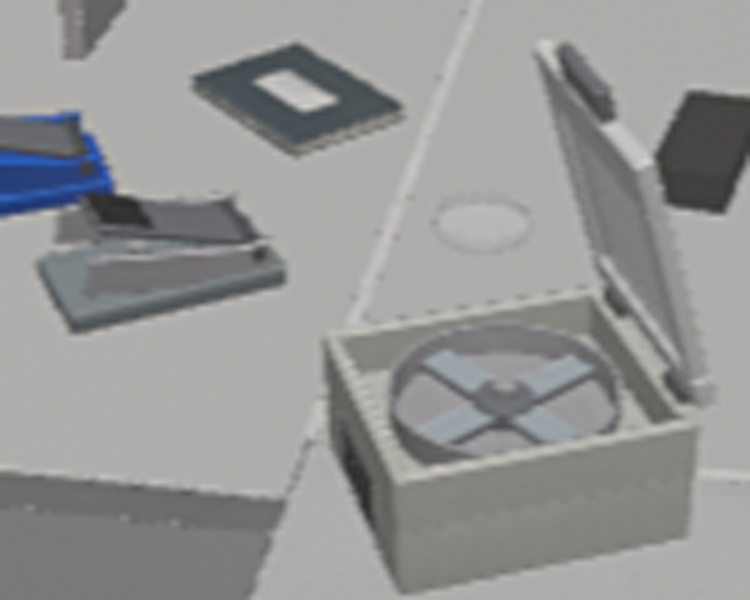

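The crops confirm it: the grey control has a raised paddle with a black pad (c1 ≈ (110,450)) between its steel cheeks. The spinner lid is nearly upright, with a grey lip at c1 (592,90) and c2 (588,80).

```bash
cat > m.py <<'E'
from h import *
t=load("pics/top0.png"); s=load("pics/scene0.png")
T=lambda x,y,z: onplane(t,225+(x+.5)/4.5-.5,170+(y+.5)/4.5-.5,z)
fl,fr,=T(447,340,85),T(678,345,85)
print("spinner",fl.round(),fr.round(),np.linalg.norm(fl-fr))
# scene rim: front-left(327,335) front-right(402,478) rear-right(693,425)
S=lambda x,y,z: onplane(s,230+(x+.5)/5-.5,150+(y+.5)/5-.5,z)
q=[S(327,337,85),S(403,480,85),S(693,427,85)]
print([a.round() for a in q])
c=[T(50,312,20),T(175,300,20),T(187,524,20),T(63,532,20)]
print("control",[a.round() for a in c],np.mean(c,0).round(), [np.linalg.norm(c[i]-c[i-1]).round() for i in range(4)])
ax=(c[0]+c[1]-c[2]-c[3]);print("yaw",np.arctan2(ax[1],ax[0]))
print("padraw",T(112,450,65))
d=[S(38,262,20),S(78,330,20),S(285,272,20)];print("scene control",[a.round() for a in d])
# lip centre: two-view
def tri(p,q):
    o1,o2=np.array(t["eye"]),np.array(s["eye"])
    r1=ray(t,225+(p[0]+.5)/4.5-.5,170+(p[1]+.5)/4.5-.5); r2=ray(s,230+(q[0]+.5)/5-.5,150+(q[1]+.5)/5-.5)
    k=np.linalg.lstsq(np.c_[r1,-r2],o2-o1,rcond=None)[0]
    a,b=o1+k[0]*r1,o2+k[1]*r2; return (a+b)/2,np.linalg.norm(a-b)
print("lip",tri((592,88),(588,80)))
E
python3 m.py
```

```text
spinner [440.  52.  85.] [437. -96.  85.] 147.61024805948395
[array([442.,  44.,  85.]), array([438., -98.,  85.]), array([ 597., -109.,   85.])]
control [array([466., 317.,  20.]), array([475., 233.,  20.]), array([326., 222.,  20.]), array([321., 304.,  20.])] [397. 269.  20.] [np.float64(146.0), np.float64(84.0), np.float64(149.0), np.float64(82.0)]
yaw 0.08393152679575044
padraw [371.47620248 266.5212906   65.        ]
scene control [array([319., 295.,  20.]), array([327., 203.,  20.]), array([469., 225.,  20.])]
lip (array([565.21697506, -28.80831874, 257.89513678]), np.float64(0.30676428280633994))
```

play_rows([
  {"x": -0.02, "y": -0.012, "z": -0.025, "twist": -2},
  {"x": -0.06, "y": -0.035, "z": -0.05, "twist": -5},
  {"x": -0.1, "y": -0.058, "z": -0.07, "twist": -8},
  {"x": -0.14, "y": -0.081, "z": -0.09, "twist": -11},
  {"x": -0.18, "y": -0.104, "z": -0.09, "twist": -14},
  {"x": -0.22, "y": -0.127, "z": -0.09, "twist": -17},
  {"x": -0.26, "y": -0.15, "z": -0.09, "twist": -18.6},
  {"x": -0.3, "y": -0.174, "z": -0.09, "twist": -18.6},
], jaw=1)

```text
time: 0.9
tool_pos: [397.3, 234.9, 341.6]
tcp_rot: [3.141, -0.0, 3.141]
contact_force: [-0.8, 0.4, -0.0]
grip_width: 32.8
finger_force: 0.0
```

play_rows([
  {"x": -0.03, "y": -0.035, "z": 0, "twist": 0},
  {"x": -0.06, "y": -0.07, "z": 0, "twist": 0},
  {"x": -0.09, "y": -0.105, "z": 0, "twist": 0},
  {"x": -0.12, "y": -0.14, "z": 0, "twist": 0},
  {"x": -0.155, "y": -0.175, "z": 0, "twist": 0},
  {"x": -0.19, "y": -0.21, "z": 0, "twist": 0},
  {"x": -0.22, "y": -0.24, "z": 0, "twist": 0},
  {"x": -0.233, "y": -0.263, "z": 0, "twist": 0},
])

```text
time: 1.7
tool_pos: [630.9, -29.2, 340.0]
tcp_rot: [3.141, -0.002, 3.139]
contact_force: [-0.3, 0.6, -0.6]
grip_width: 0.5
finger_force: 0.0
```

Run:
```python
from h import *
for n in("scene","wrist"):save(n,f"pics/{n}1.png")
a=cv2.imread("pics/scene1.png")[60:300,200:500]
b=cv2.imread("pics/wrist1.png")
cv2.imwrite("pics/v1.png",np.vstack([cv2.resize(a,(375,300)),cv2.resize(b,(480,300))[:,52:427]]))
print(bot.get_obs()["tool_pos"],bot.get_obs()["grip_width"])
```

```text
[630.34097793 -30.09700478 339.61278041] 0.5122642378740778
```

View pics/v1.png

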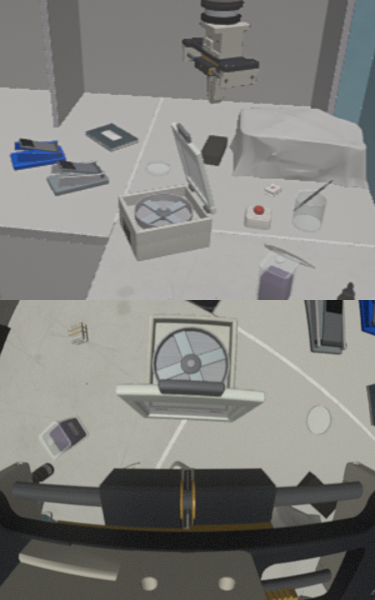

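The wrist view shows the closed fingers behind the lid, lined up with the lip. The lip is at about (192,387) and the fingers at (188,490). Next I go down behind the lid.

play_rows([
  {"x": 0, "y": 0, "z": 0.02, "twist": 0},
  {"x": 0, "y": 0, "z": 0.045, "twist": 0},
  {"x": 0, "y": 0, "z": 0.07, "twist": 0},
  {"x": 0, "y": 0, "z": 0.088, "twist": 0},
  {"x": 0.008, "y": 0, "z": 0.09, "twist": 0},
  {"x": 0.016, "y": 0, "z": 0.09, "twist": 0},
  {"x": 0.024, "y": 0, "z": 0.09, "twist": 0},
  {"x": 0.03, "y": 0, "z": 0.09, "twist": 0},
])

```text
time: 2.6
tool_pos: [598.7, -26.5, 253.3]
tcp_rot: [-3.141, 0.002, 3.141]
contact_force: [0.6, 0.3, 0.5]
grip_width: 0.2
finger_force: 0.0
```

Run:
```python
import numpy as np
hx,hz=608,88
for th in np.arange(1.35,-.01,-.09):
    for s in (140,):
        x=hx-s*np.cos(th)+12*np.sin(th)+9; z=hz+s*np.sin(th)+12*np.cos(th)+25
        print(round(th,2),round(x),round(z))
```

```text
1.35 598 252
1.26 586 250
1.17 573 247
1.08 562 242
0.99 550 237
0.9 539 230
0.81 529 223
0.72 520 214
0.63 511 205
0.54 503 195
0.45 496 185
0.36 490 174
0.27 485 162
0.18 481 150
0.09 479 138
-0.0 477 125
```

play_rows([
  {"x": 0.006, "y": 0, "z": 0.0005, "twist": 0},
  {"x": 0.012, "y": 0, "z": 0.001, "twist": 0},
  {"x": 0.018, "y": 0, "z": 0.002, "twist": 0},
  {"x": 0.024, "y": 0, "z": 0.004, "twist": 0},
  {"x": 0.029, "y": 0, "z": 0.006, "twist": 0},
  {"x": 0.034, "y": 0, "z": 0.008, "twist": 0},
  {"x": 0.039, "y": 0, "z": 0.01, "twist": 0},
  {"x": 0.044, "y": 0, "z": 0.012, "twist": 0},
])

```text
time: 3.4
tool_pos: [554.8, -26.6, 239.4]
tcp_rot: [3.141, -0.0, 3.14]
contact_force: [0.1, 0.2, -0.6]
grip_width: 0.1
finger_force: 0.3
```

Run:
```python
from h import *
save("scene","pics/scene2.png")
a=cv2.imread("pics/scene2.png")[80:280,260:460]
cv2.imwrite("pics/v2.png",cv2.resize(a,(600,600),interpolation=cv2.INTER_CUBIC))
for i in range(4):
    o=bot.get_obs();print(o["tool_pos"].round(1),o["contact_force"].round(1))
```

```text
[554.  -26.6 239.1] [-0.3  0.7 -0. ]
[554.  -26.6 239.1] [-0.3  0.7 -0. ]
[554.  -26.6 239.1] [-0.3  0.7 -0. ]
[554.  -26.6 239.1] [-0.3  0.7 -0. ]
```

View pics/v2.png

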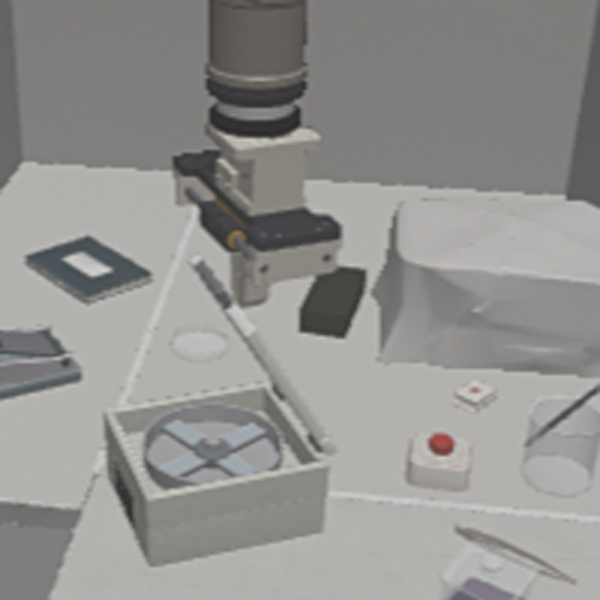

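The lid has swung down to about 1 rad, with the fingertip at about (250,295) behind its front strip. It is being pushed, so I carry on along the arc.

play_rows([
  {"x": 0.006, "y": 0, "z": 0.003, "twist": 0},
  {"x": 0.012, "y": 0, "z": 0.0065, "twist": 0},
  {"x": 0.018, "y": 0, "z": 0.0105, "twist": 0},
  {"x": 0.0235, "y": 0, "z": 0.015, "twist": 0},
  {"x": 0.0285, "y": 0, "z": 0.0195, "twist": 0},
  {"x": 0.033, "y": 0, "z": 0.0245, "twist": 0},
  {"x": 0.0375, "y": 0, "z": 0.0295, "twist": 0},
  {"x": 0.042, "y": 0, "z": 0.035, "twist": 0},
])

```text
time: 4.25
tool_pos: [512.9, -26.6, 204.3]
tcp_rot: [3.142, 0.0, 3.14]
contact_force: [0.6, 0.3, 1.5]
grip_width: 0.4
finger_force: 0.2
```

play_rows([
  {"x": 0.004, "y": 0, "z": 0.0055, "twist": 0},
  {"x": 0.008, "y": 0, "z": 0.011, "twist": 0},
  {"x": 0.0115, "y": 0, "z": 0.0165, "twist": 0},
  {"x": 0.015, "y": 0, "z": 0.022, "twist": 0},
  {"x": 0.018, "y": 0, "z": 0.0275, "twist": 0},
  {"x": 0.0205, "y": 0, "z": 0.033, "twist": 0},
  {"x": 0.0225, "y": 0, "z": 0.0385, "twist": 0},
  {"x": 0.0245, "y": 0, "z": 0.044, "twist": 0},
])

```text
time: 5.05
tool_pos: [488.6, -26.6, 160.2]
tcp_rot: [3.142, 0.0, 3.14]
contact_force: [0.1, 0.4, 0.7]
grip_width: 0.4
finger_force: 0.1
```

play_rows([
  {"x": 0.0015, "y": 0, "z": 0.005, "twist": 0},
  {"x": 0.003, "y": 0, "z": 0.01, "twist": 0},
  {"x": 0.0045, "y": 0, "z": 0.015, "twist": 0},
  {"x": 0.006, "y": 0, "z": 0.019, "twist": 0},
  {"x": 0.007, "y": 0, "z": 0.023, "twist": 0},
  {"x": 0.008, "y": 0, "z": 0.027, "twist": 0},
  {"x": 0.009, "y": 0, "z": 0.03, "twist": 0},
  {"x": 0.009, "y": 0, "z": 0.033, "twist": 0},
])

```text
time: 5.85
tool_pos: [479.6, -26.6, 127.5]
tcp_rot: [3.141, -0.0, 3.14]
contact_force: [0.2, 0.3, 0.5]
grip_width: 0.3
finger_force: 0.1
```

play_rows([
  {"x": 0, "y": 0, "z": 0.001, "twist": 0},
  {"x": 0, "y": 0, "z": 0.002, "twist": 0},
  {"x": 0, "y": 0, "z": 0.003, "twist": 0},
  {"x": 0, "y": 0, "z": 0.004, "twist": 0},
  {"x": 0, "y": 0, "z": 0.005, "twist": 0},
  {"x": 0, "y": 0, "z": 0.005, "twist": 0},
  {"x": 0, "y": 0, "z": 0.005, "twist": 0},
  {"x": 0, "y": 0, "z": 0.005, "twist": 0},
])

```text
time: 6.65
tool_pos: [480.0, -26.6, 124.6]
tcp_rot: [-3.141, 0.002, 3.141]
contact_force: [-5.7, 1.5, 19.1]
grip_width: 0.4
finger_force: 9.2
```

play_rows([
  {"x": 0, "y": 0, "z": -0.015, "twist": 0},
  {"x": 0, "y": 0, "z": -0.04, "twist": 0},
  {"x": 0.015, "y": 0.035, "z": -0.06, "twist": 0},
  {"x": 0.03, "y": 0.075, "z": -0.06, "twist": 0},
  {"x": 0.045, "y": 0.115, "z": -0.06, "twist": 0},
  {"x": 0.06, "y": 0.155, "z": -0.06, "twist": 0},
  {"x": 0.075, "y": 0.195, "z": -0.06, "twist": 0},
  {"x": 0.085, "y": 0.215, "z": -0.06, "twist": 0},
])

```text
time: 7.45
tool_pos: [393.8, 191.0, 183.0]
tcp_rot: [3.141, 0.0, -3.141]
contact_force: [0.6, -0.5, 0.2]
grip_width: 0.5
finger_force: 0.0
```

Run:
```python
from h import *
save("scene","pics/scene3.png");save("wrist","pics/wrist3.png")
a=cv2.imread("pics/scene3.png")[140:280,220:400]
b=cv2.imread("pics/wrist3.png")
cv2.imwrite("pics/v3.png",np.hstack([cv2.resize(a,(385,300),interpolation=cv2.INTER_CUBIC),cv2.resize(b[:,100:540],(412,375))[:300]]))
o=bot.get_obs();print(o["tool_pos"].round(1),o["contact_force"].round(1))
```

```text
[393.7 190.6 182.8] [-0.  -0.7  0.6]
```

View pics/v3.png

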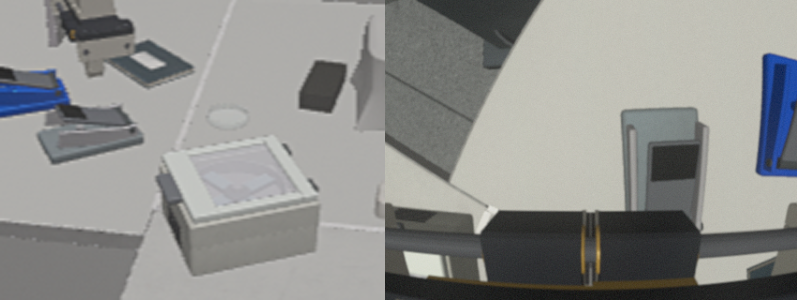

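The lid is shut (left panel, lid at about (240,175)). The wrist view shows the control's black pad at about (675,161); I work out its position from that.

Run:
```python
from h import *
w=load("pics/wrist3.png"); g=w["pixels"].astype(int)
sub=g[140:215,370:450].max(2)<70
n,l,st,ce=cv2.connectedComponentsWithStats(sub.astype(np.uint8))
for i in range(1,n):
    if st[i,4]>100: print(st[i],ce[i]+[370,140])
def fe(u,v,z):
    d=np.array([(u-w["cx"])/w["fx"],(v-w["cy"])/w["fy"]]); a=np.hypot(*d)
    r=w["rotation"]@np.r_[d/a*np.sin(a),np.cos(a)]; e=np.array(w["eye"]); return (e+r*(z-e[2])/r[2]).round(1)
print("pad",fe(409.7,171.7,65),w["eye"])
x=lambda X,Y:(100+(X-385)*440/412,Y*400/375)
print("base front corners",fe(*x(624,111),20),fe(*x(697,108),20),"pad corners",fe(*x(652,144),70),fe(*x(699,143),70),fe(*x(653,181),60),fe(*x(697,178),60))
```

```text
[  14   14   52   40 1767] [408.73061686 173.        ]
pad [369.2 268.8  65. ] [324.20445109 191.40590619 316.10203499]
base front corners [326.2 226.4  20. ] [319.7 304.9  20. ] pad corners [353.7 245.5  70. ] [351.6 289.2  70. ] [389.2 250.2  60. ] [386.2 293.8  60. ]
```

play_rows([
  {"x": 0.008, "y": 0.02, "z": 0, "twist": 0},
  {"x": 0.018, "y": 0.045, "z": 0, "twist": 0},
  {"x": 0.026, "y": 0.068, "z": 0, "twist": 0},
  {"x": 0.028, "y": 0.078, "z": 0.01, "twist": 0},
  {"x": 0.028, "y": 0.078, "z": 0.03, "twist": 0},
  {"x": 0.028, "y": 0.078, "z": 0.05, "twist": 0},
  {"x": 0.028, "y": 0.078, "z": 0.068, "twist": 0},
  {"x": 0.028, "y": 0.078, "z": 0.073, "twist": 0},
])

```text
time: 8.35
tool_pos: [366.6, 265.2, 107.6]
tcp_rot: [-3.14, -0.003, 3.14]
contact_force: [-0.2, 0.0, 0.6]
grip_width: 0.5
finger_force: 0.0
```

play_rows([
  {"x": 0, "y": 0, "z": 0.002, "twist": 0},
  {"x": 0, "y": 0, "z": 0.005, "twist": 0},
  {"x": 0, "y": 0, "z": 0.008, "twist": 0},
  {"x": 0, "y": 0, "z": 0.011, "twist": 0},
  {"x": 0, "y": 0, "z": 0.014, "twist": 0},
  {"x": 0, "y": 0, "z": 0.017, "twist": 0},
  {"x": 0, "y": 0, "z": 0.017, "twist": 0},
  {"x": 0, "y": 0, "z": 0.017, "twist": 0},
])

```text
time: 9.15
tool_pos: [367.1, 266.7, 92.8]
tcp_rot: [3.141, 0.0, 3.141]
contact_force: [0.1, 0.1, 1.6]
grip_width: 0.3
finger_force: 0.9
```

play_rows([
  {"x": 0, "y": 0, "z": 0.003, "twist": 0},
  {"x": 0, "y": 0, "z": 0.006, "twist": 0},
  {"x": 0, "y": 0, "z": 0.009, "twist": 0},
  {"x": 0, "y": 0, "z": 0.012, "twist": 0},
  {"x": 0, "y": 0, "z": 0.0145, "twist": 0},
  {"x": 0, "y": 0, "z": 0.0145, "twist": 0},
  {"x": 0, "y": 0, "z": 0.0145, "twist": 0},
  {"x": 0, "y": 0, "z": 0.0145, "twist": 0},
])

```text
time: 9.95
tool_pos: [366.8, 266.5, 78.2]
tcp_rot: [-3.141, -0.001, 3.141]
contact_force: [-2.8, -0.5, 5.0]
grip_width: 0.7
finger_force: 2.2
```

play_rows([
  {"x": 0, "y": 0, "z": 0, "twist": 0},
  {"x": 0, "y": 0, "z": 0, "twist": 0},
  {"x": 0, "y": 0, "z": 0, "twist": 0},
  {"x": 0, "y": 0, "z": 0, "twist": 0},
  {"x": 0, "y": 0, "z": 0, "twist": 0},
  {"x": 0, "y": 0, "z": 0, "twist": 0},
  {"x": 0, "y": 0, "z": 0, "twist": 0},
  {"x": 0, "y": 0, "z": 0, "twist": 0},
])

```text
time: 10.75
tool_pos: [366.9, 266.5, 78.3]
tcp_rot: [-3.141, -0.0, 3.14]
contact_force: [-3.2, -0.2, 3.8]
grip_width: 0.4
finger_force: 2.2
```

Run:
```python
from h import *
save("scene","pics/scene4.png")
a=cv2.imread("pics/scene4.png")[130:280,210:390]
cv2.imwrite("pics/v4.png",cv2.resize(a,(720,600),interpolation=cv2.INTER_CUBIC))
o=bot.get_obs();print(o["tool_pos"].round(1),o["contact_force"].round(1))
```

```text
[366.8 266.5  78.3] [-3.  -0.5  5. ]
```

View pics/v4.png

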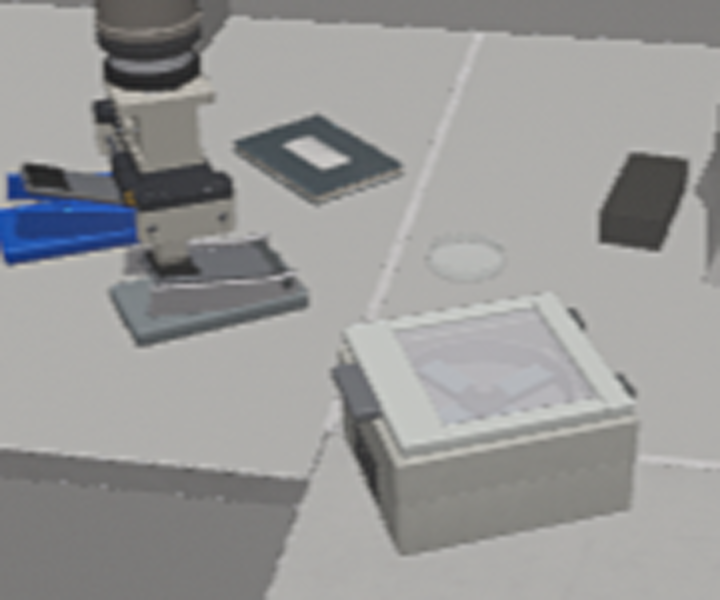

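The fingers rest on the pad at (175,265), the paddle lies level with the cheeks, and the lid is shut. The force of about 5 N matches half travel, so I hand it in.

```bash
python3 -c "
from plant import bot
print(bot.close_job())"
```

```text
the job is handed in; nothing more can be done
None
```

I lowered the lid until it was fully shut and handed the job in with the fingers holding the paddle at about half travel (roughly 5 N); no pass/fail verdict came back.

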